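Press the reset under a push-latch cover

TASK

The grey charging console on the bench has an orange push-latch cover over its buttons. Press the cover down at the ring mark so that it unlatches and springs open, press the red button under it fully in, then push the cover back down and press it until its latch holds it shut again. Use the fingertips only, grasp and lift nothing, leave the grey button unpressed, and leave the battery, the screwdriver and the tape roll where they are.

Things in the scene. Friction and masses are not known exactly. Their poses are not given: they have to be found in the camera images.
- console: Grey charging console, a low box fixed to the bench, 60 mm high, 214 mm wide (its y); its x points to its rear and runs from -95 mm (front) to +115 mm; origin: on the underside, mid-width. Its orange cover (102 x 130 x 4 mm, flush with the top when shut) lies at x -54 to +48 mm over a bay whose floor is 30 mm above the bench. The lip in front of the cover is 42 mm high.
- cover (a joint): Cover hinge (rad): about 0.01 shut and latched, 1.45 sprung wide open, -0.10 pressed to its stop. A spring pushes it open. Push-push latch: press the mark down to the stop (8 mm below flush, 4 to 6 N) and let go: a shut cover springs open; an open one, pushed down past flush to the stop, stays latched. A short press may do nothing; each full press changes it again.
- cover_hinge (a point): Middle of the cover's hinge line, on the console at x +50 mm, 58 mm above the bench; the line runs along the console's y. The free edge (104 mm from it) has a skirt 7 mm down. Open, the cover stands nearly upright, up to 162 mm above the bench, its outside facing the console's rear (+x): push that face from the rear to the front and down to close it.
- cover_mark (a point): Centre of the ring mark on the outside of the cover, 80 mm from the hinge line and 24 mm from the free edge, on the outer surface; it moves with the cover. When shut it is 60 mm above the bench.
- red_top (a point): Centre of the top of the red button's cap (26 mm across), under the cover, 45 mm above the bench, 66 mm before the hinge line, 26 mm left or right of the middle of the console. It is pressed straight down.
- red (a joint): Travel of the red button (m): 0 out, 0.005 fully in (4 N); it springs back.
- grey_top (a point): Centre of the top of the grey button's cap, like the red one, on the other side of the middle, 52 mm from it.
- grey (a joint): Travel of the grey button (m): 0 out, 0.005 fully in. It is to stay unpressed.
- battery: Loose silver battery with leads, 29 x 95 x 9 mm, beside the console; origin at the centre of its underside. Not to be moved.
- screwdriver: Loose red screwdriver, 18 x 130 x 19 mm, lying on the other side of the console; origin at the centre of its underside. Not to be moved.
- tape: Loose roll of masking tape lying flat behind the console, 94 mm across, 24 mm high; origin at the centre of its underside. Not to be moved.

How it is judged:
By the outcome, as a careful person would: the job done as asked, in the order asked, and still so for the second after the job is handed in, with the robot touching nothing.
It also fails if it takes over 51 s, if anything falls off the work surface, if the arm or the gripper's body presses on something with over 40 N, if the wrist force passes 120 N, or if a joint passes its speed limit or range.

ROBOT

A 6-joint arm with a two-finger parallel gripper is mounted at the origin on a cart in front of the work surface, level with it; the furniture and walls round the work are solid. World frame = base frame: x ahead of the robot, y to its left, z up, the work surface at z = 0. Lengths are in m, angles in rad, forces in N, time in s.
With the tool pointing down it reaches from about 0.275 to 0.725 m from the base axis. Payload 5.6 kg.
Tool frame: the origin (TCP) lies between the finger pads; the fingertips stand 17 mm ahead of it and the grasp point (between the pads) lies 2 mm behind it; z points along the fingers, x is the direction in which the jaws open and shut, and the axes are right-handed (so a half turn about z gives the same grasp; the last joint's range is limited). The gripper opens to 85 mm and grips with 20 to 120 N. Pads are 22 mm wide; open, the fingers measure 114 mm over their backs; the gripper's body (76 mm by 85 mm) begins 54 mm behind the grasp point. The pads swing forward as they close: fully open they stand 13 mm farther back than shut.
Start: joints at [1.503, 0.255, 0.108, 0, -1.424, -0.285], TCP at [0.19, 0.516, 0.248] pointing down, gripper open.
Joint ranges: [-2.95, 2.95], [-1.21, 1.97], [-1.09, 1.5], [-2.87, 1.71], [-2.94, -0.07], [-3.05, 3.05]. Speed limits (rad/s): [2.57, 2.57, 3.14, 3.14, 3.14, 3.14].

INTERFACE

Orientations are given as a unit quaternion [x, y, z, w].
In Python, from station import * gives the robot as it stands.
- The arm moves only by the tool carry_out, never from a script. Its arguments are lists of equal length, an entry for each row: "linear": the shift along the world's x, y, z in units of 100 mm (1.0 is 100 mm), a list of three; "rotation": the turn, a rotation vector about the world's x, y, z in units of 120 degrees (1.0 is 120 degrees), a list of three; "claw": the opening, from 0 (shut) to 1 (fully open). In form: {"linear": [[dx, dy, dz], ...], "rotation": [[wx, wy, wz], ...], "claw": [claw, ...]}. A call has 1 to 5 rows; each row is the pose to reach, as a shift and turn from the pose commanded when the call began; what a row does not reach only later rows make up. A row lasts 1/10 s, in which the tool goes at most 50 mm and 8.59 degrees, less where a joint would pass 70% of its speed; a pose out of reach is approached as far as the arm can. A call with a number of a shift or a turn outside -1 to 1 is refused whole. A call with a gripper value outside its range is refused whole. The fingers move at their own pace and stop on an object; "grip_force" is the grip in N (left out, the last holds). Time passes only in rows, so rows that repeat a pose let the fingers close. It gives the time, the measured TCP pose, the force and the opening at its end, in the units of the state.
- state(): the state, without advancing time (a new reading comes with each control period).
- grab_frame(name): name is "scene" or "top" or "wrist"; returns a dict with "frame" (400x640x3 uint8, blue, green, red), "intrinsics" (3x3 intrinsics, pixels), "world_from_camera" (4x4, takes a point from camera to world coordinates). Camera axes: x right, y down, z forward; pixel columns grow to the right and rows downward; lengths in m; the calibration is good to about 2 mm. A picture is of the moment at which its call begins. There is no depth.
- close_job(): hands the job in, once; it reports no verdict.
The state is a dict: "t": time; "qpos": joint angles; "dq": joint speeds; "joint_torque": joint torques, N m; "tcp_pos": TCP position; "orientation": TCP orientation; "force": force on the tool from outside, world axes, zero at the start; "moment": the same for the moment, N m; "opening": finger opening in m.
Only numpy, scipy, OpenCV 4.12 (cv2) and the standard library are available. Lean on these libraries where they do the work, as an engineer would, in place of code of your own. Each camera call takes 0.05 s, during which the arm holds its last target.

## Working session

There is one attempt and no reset: what is moved stays moved. The work goes in short steps, Python scripts to look and compute and a tool call to move; the robot and the scene stay as the last step left them, time stands still between calls to the robot, and variables do not carry over. Pictures are saved under pics/ and viewed, and the job is handed in when it is done.

Besides the shell and the picture viewer there is one more tool, called after "Emit:" by a JSON object that holds its "method" and its "body", one argument or row to a line. carry_out: Moves the arm, as the interface text tells. Its arguments: {"type":"object","properties":{"linear":{"type":"array","items":{"type":"array","items":{"type":"number"}}},"rotation":{"type":"array","items":{"type":"array","items":{"type":"number"}}},"claw":{"type":"array","items":{"type":"number"}},"grip_force":{"type":"number"}},"required":["linear","rotation","claw"]}

```bash
mkdir -p pics; ls
python3 - <<'E'
from station import *
import cv2,numpy as np
s=state();print({k:np.round(v,3).tolist() for k,v in s.items()})
for n in("scene","top","wrist"):
    f=grab_frame(n);cv2.imwrite(f"pics/{n}0.png",f["frame"]);print(n,np.round(f["intrinsics"],2).tolist(),np.round(f["world_from_camera"],4).tolist())
E
```

```text
pics
{'t': 0.0, 'qpos': [1.503, 0.256, 0.107, -0.0, -1.424, -0.285], 'dq': [0.001, -0.001, 0.001, -0.001, 0.002, -0.001], 'joint_torque': [0.0, -38.663, 23.794, 5.365, -0.006, 0.0], 'tcp_pos': [0.19, 0.516, 0.247], 'orientation': [-0.572, 0.82, -0.001, -0.001], 'force': [0.613, -0.854, -0.161], 'moment': [-0.037, 0.003, 0.01], 'opening': 0.086}
scene [[392.55, 0.0, 316.02], [0.0, 392.55, 203.14], [0.0, 0.0, 1.0]] [[-0.5764, -0.4714, 0.6674, 0.0417], [-0.8171, 0.3389, -0.4663, 0.4524], [-0.0064, -0.8142, -0.5806, 0.5584], [0.0, 0.0, 0.0, 1.0]]
top [[495.12, 0.0, 326.39], [0.0, 495.12, 188.41], [0.0, 0.0, 1.0]] [[0.0035, -0.9871, 0.1598, 0.4153], [-1.0, -0.0035, 0.0004, 0.027], [0.0002, -0.1598, -0.9871, 1.2336], [0.0, 0.0, 0.0, 1.0]]
wrist [[300.5, 0.0, 322.65], [0.0, 300.5, 199.45], [0.0, 0.0, 1.0]] [[-0.3465, -0.8915, -0.2918, 0.2656], [-0.9381, 0.3299, 0.1059, 0.4896], [0.0019, 0.3104, -0.9506, 0.3733], [0.0, 0.0, 0.0, 1.0]]
```

View pics/scene0.png

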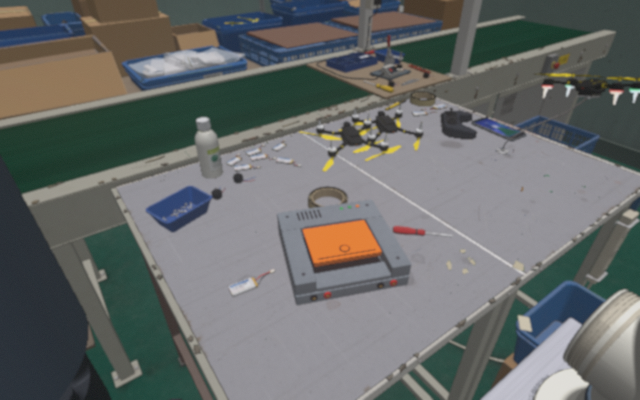

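View pics/top0.png

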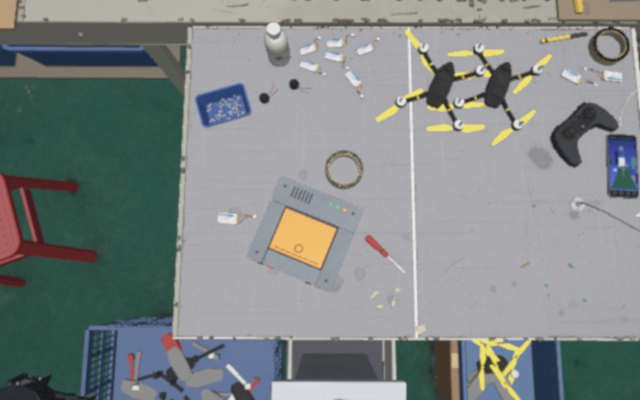

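The scene view shows the console with its orange cover at (342,243) and the ring mark at (344,248), the battery at (245,286), the screwdriver at (410,231) and the tape at (328,196). In the top view the cover is at (303,238) with the ring at (298,248). I'll measure next.

```bash
cat > h.py <<'E'
from station import *
import cv2,numpy as np
def ray(f,u,v,z):
    K=f["intrinsics"];T=np.array(f["world_from_camera"]);d=T[:3,:3]@np.linalg.inv(K)@np.array([u,v,1.]);o=T[:3,3]
    return o+d*(z-o[2])/d[2]
def proj(f,p):
    T=np.linalg.inv(np.array(f["world_from_camera"]));c=T[:3,:3]@np.array(p)+T[:3,3];q=np.array(f["intrinsics"])@c;return q[:2]/q[2]
def orange(im):
    h=cv2.cvtColor(im,cv2.COLOR_BGR2HSV);return cv2.inRange(h,(5,140,120),(22,255,255))
E
python3 - <<'E'
from h import *
for n in("top","scene"):
    f=grab_frame(n);m=orange(f["frame"])
    cs,_=cv2.findContours(m,cv2.RETR_EXTERNAL,cv2.CHAIN_APPROX_NONE);c=max(cs,key=cv2.contourArea)
    P=np.array([ray(f,*p[0],0.06)[:2] for p in c],np.float32)
    r=cv2.minAreaRect(P);print(n,cv2.contourArea(c),r,cv2.boxPoints(r).round(4).tolist())
    x,y,w,h=cv2.boundingRect(c);b=12;crop=f["frame"][y-b-30:y+h+b+30,x-b-30:x+w+b+30];print(x-42,y-42)
    cv2.imwrite(f"pics/crop_{n}.png",cv2.resize(crop,None,fx=4,fy=4,interpolation=cv2.INTER_CUBIC))
E
```

```text
top 1244.0 ((0.4871188700199127, 0.08352121710777283), (0.12901386618614197, 0.10002737492322922), 68.2516860961914) [[0.41679999232292175, 0.042100001126527786], [0.5097000002861023, 0.005100000184029341], [0.5575000047683716, 0.12489999830722809], [0.46459999680519104, 0.16200000047683716]]
228 167
scene 2389.5 ((0.4849054515361786, 0.08580686151981354), (0.13154631853103638, 0.1063561663031578), 68.10464477539062) [[0.41100001335144043, 0.044599998742341995], [0.5097000002861023, 0.004900000058114529], [0.5587999820709229, 0.12700000405311584], [0.460099995136261, 0.16670000553131104]]
261 178
```

View pics/crop_top.png

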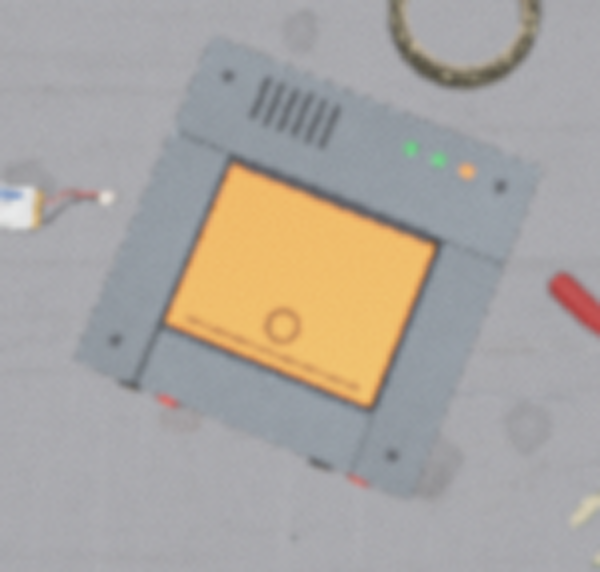

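View pics/crop_scene.png

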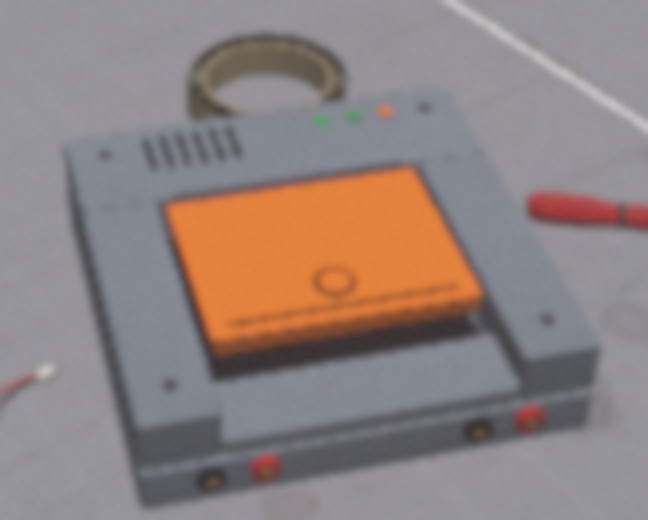

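View pics/wrist0.png

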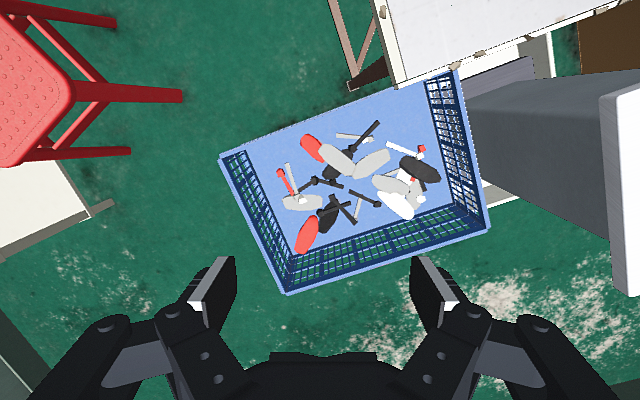

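Emit:
{"method": "carry_out", "body": {
  "linear": [
    [0.12,-0.19,0],
    [0.24,-0.38,0],
    [0.36,-0.57,0],
    [0.48,-0.76,0],
    [0.6,-0.95,0]
  ],
  "rotation": [
    [0,0,-0.07],
    [0,0,-0.14],
    [0,0,-0.21],
    [0,0,-0.28],
    [0,0,-0.35]
  ],
  "claw": [0,0,0,0,0]
}}

```text
t: 0.75
tcp_pos: [0.2503, 0.4203, 0.2482]
orientation: [-0.237, 0.971, -0.0, -0.0]
force: [0.6, 0.9, -0.2]
opening: 0.0119
```

Run:
```python
from h import *
# refined pose: use both views' ring + cover
f=grab_frame("top");p=ray(f,298.5,248.25,0.06);print("ring top",p)
g=grab_frame("scene");q=ray(g,261+335/4,178+282/4,0.06);print("ring scene",q)
s=state();print(np.round(s['qpos'],3),s['tcp_pos'],s['force'],s['opening'])
```

```text
ring top [0.46232335 0.09263561 0.06      ]
ring scene [0.46309931 0.09283602 0.06      ]
[ 1.353  0.133 -0.044  0.    -1.394 -0.873] [0.25091578 0.4193966  0.24868816] [ 0.05901308 -0.14528138  1.57878457] 3.532268671081846e-05
```

Emit:
{"method": "carry_out", "body": {
  "linear": [
    [0.12,-0.19,0],
    [0.24,-0.38,0],
    [0.36,-0.57,0],
    [0.48,-0.76,0],
    [0.6,-0.95,0]
  ],
  "rotation": [
    [0,0,-0.07],
    [0,0,-0.14],
    [0,0,-0.21],
    [0,0,-0.28],
    [0,0,-0.35]
  ],
  "claw": [0,0,0,0,0]
}}

```text
t: 1.35
tcp_pos: [0.3102, 0.3258, 0.2482]
orientation: [0.126, 0.992, 0.0, -0.0]
force: [0.8, 0.2, 0.4]
opening: 0.0002
```

Emit:
{"method": "carry_out", "body": {
  "linear": [
    [0.12,-0.19,0],
    [0.24,-0.38,0],
    [0.36,-0.57,0],
    [0.48,-0.76,0],
    [0.6,-0.95,0]
  ],
  "rotation": [
    [0,0,-0.07],
    [0,0,-0.14],
    [0,0,-0.21],
    [0,0,-0.28],
    [0,0,-0.35]
  ],
  "claw": [0,0,0,0,0]
}}

```text
t: 1.85
tcp_pos: [0.3703, 0.2308, 0.2483]
orientation: [0.473, 0.881, 0.0, -0.0]
force: [-0.6, 0.1, -0.1]
opening: -0.0001
```

Emit:
{"method": "carry_out", "body": {
  "linear": [
    [0.12,-0.19,0],
    [0.24,-0.38,0],
    [0.36,-0.57,0],
    [0.48,-0.76,0],
    [0.6,-0.95,0]
  ],
  "rotation": [
    [0,0,-0.07],
    [0,0,-0.14],
    [0,0,-0.21],
    [0,0,-0.28],
    [0,0,-0.35]
  ],
  "claw": [0,0,0,0,0]
}}

```text
t: 2.35
tcp_pos: [0.4305, 0.1358, 0.2482]
orientation: [0.757, 0.653, 0.0, -0.0]
force: [0.3, 1.5, -0.7]
opening: -0.0002
```

Emit:
{"method": "carry_out", "body": {
  "linear": [
    [0.16,-0.22,-0.2],
    [0.32,-0.43,-0.4],
    [0.32,-0.43,-0.4],
    [0.32,-0.43,-0.4]
  ],
  "rotation": [
    [0,0,-0.06],
    [0,0,-0.112],
    [0,0,-0.112],
    [0,0,-0.112]
  ],
  "claw": [0,0,0,0]
}}

```text
t: 2.75
tcp_pos: [0.4621, 0.093, 0.2079]
orientation: [0.827, 0.562, -0.001, -0.0]
force: [-0.9, -0.3, 0.6]
opening: 0.0004
```

```bash
cat >> h.py <<'E'
from scipy.spatial.transform import Rotation as R
yaw=np.radians(-21.7);ax=np.array([np.cos(yaw),np.sin(yaw),0]);ay=np.array([-np.sin(yaw),np.cos(yaw),0])
O=np.array([0.4625,0.093,0])+0.030*ax
def C(x,y,z): return O+x*ax+y*ay+np.array([0,0,z])
def rep():
    s=state();Rm=R.from_quat(s['orientation']).as_matrix();tip=s['tcp_pos']+0.017*Rm[:,2]
    d=tip-O
    print("t",round(s['t'],2),"q",np.round(s['qpos'],2),"tcp",np.round(s['tcp_pos'],4),"tip console",np.round([d@ax,d@ay,d[2]],4),"F",np.round(s['force'],2),"open",round(s['opening'],4))
    print("toolx/y/z in console",np.round(np.array([ax,ay,[0,0,1]])@Rm,3).tolist())
E
python3 - <<'E'
from h import *
rep()
f=grab_frame("wrist");cv2.imwrite("pics/w1.png",f["frame"]);print(proj(f,C(-30e-3,0,.06)))
E
```

```text
t 2.75 q [ 0.53  0.12 -0.17  0.   -1.29 -2.48] tcp [0.4621 0.093  0.2079] tip console [-3.040e-02 -1.000e-04  1.909e-01] F [-0.93 -0.3   0.64] open 0.0004
toolx/y/z in console [[-0.002, 1.0, -0.001], [1.0, 0.002, -0.001], [-0.001, -0.001, -1.0]]
[321.51163934 189.67723296]
```

View pics/w1.png

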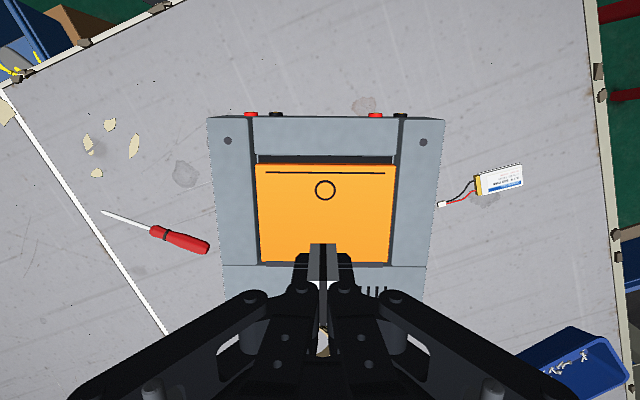

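The wrist view shows the cover shut, with the ring at (325,190), within 4 px of prediction. I'll descend next.

Emit:
{"method": "carry_out", "body": {
  "linear": [
    [0,0.02,-0.3],
    [0,0.02,-0.6],
    [0,0.02,-0.9],
    [0,0.02,-1.0],
    [0,0.02,-1.0]
  ],
  "rotation": [
    [0,0,0],
    [0,0,0],
    [0,0,0],
    [0,0,0],
    [0,0,0]
  ],
  "claw": [0,0,0,0,0]
}}

```text
t: 3.3
tcp_pos: [0.4616, 0.0956, 0.1081]
orientation: [0.827, 0.563, -0.001, 0.0]
force: [0.8, -0.0, 0.3]
opening: 0.0004
```

Emit:
{"method": "carry_out", "body": {
  "linear": [
    [0,0,-0.1],
    [0,0,-0.2],
    [0,0,-0.26],
    [0,0,-0.28],
    [0,0,-0.28]
  ],
  "rotation": [
    [0,0,0],
    [0,0,0],
    [0,0,0],
    [0,0,0],
    [0,0,0]
  ],
  "claw": [0,0,0,0,0]
}}

```text
t: 3.8
tcp_pos: [0.462, 0.0951, 0.0801]
orientation: [0.827, 0.562, -0.0, 0.0]
force: [0.5, -0.1, 0.5]
opening: 0.0
```

Emit:
{"method": "carry_out", "body": {
  "linear": [
    [0,0,-0.03],
    [0,0,-0.06],
    [0,0,-0.09],
    [0,0,-0.11],
    [0,0,-0.11]
  ],
  "rotation": [
    [0,0,0],
    [0,0,0],
    [0,0,0],
    [0,0,0],
    [0,0,0]
  ],
  "claw": [0,0,0,0,0]
}}

```text
t: 4.3
tcp_pos: [0.4625, 0.0952, 0.0697]
orientation: [0.827, 0.562, 0.001, 0.0]
force: [-1.0, -0.3, 4.2]
opening: 0.0002
```

Emit:
{"method": "carry_out", "body": {
  "linear": [
    [0,0,-0.01],
    [0,0,-0.02],
    [0,0,-0.02]
  ],
  "rotation": [
    [0,0,0],
    [0,0,0],
    [0,0,0]
  ],
  "claw": [0,0,0]
}}

```text
t: 4.6
tcp_pos: [0.4627, 0.0952, 0.0693]
orientation: [0.827, 0.562, 0.001, 0.001]
force: [-7.0, 0.4, 19.9]
opening: 0.0002
```

Emit:
{"method": "carry_out", "body": {
  "linear": [
    [0,0,0.15],
    [0,0,0.4],
    [-0.1,0.04,0.7],
    [-0.19,0.07,1.0],
    [-0.28,0.11,1.0]
  ],
  "rotation": [
    [0,0,0],
    [0,0,0],
    [0,0,0],
    [0,0,0],
    [0,0,0]
  ],
  "claw": [0,0,0,0,0]
}}

```text
t: 5.1
tcp_pos: [0.4359, 0.1071, 0.1708]
orientation: [0.827, 0.562, 0.004, 0.001]
force: [0.7, 0.6, -0.6]
opening: 0.0003
```

Run:
```python
from h import *
rep()
for n in("wrist","scene"):
    f=grab_frame(n);cv2.imwrite(f"pics/{n}2.png",f["frame"])
    for y in(26e-3,-26e-3):
        p=proj(f,C(-16e-3,y,.045));print(n,y,p)
```

```text
t 5.1 q [ 0.59  0.09 -0.3   0.   -1.18 -2.54] tcp [0.4359 0.1071 0.1708] tip console [-0.0598  0.0034  0.1538] F [ 0.66  0.61 -0.56] open 0.0003
toolx/y/z in console [[-0.001, 1.0, 0.005], [1.0, 0.001, 0.005], [0.005, 0.005, -1.0]]
wrist 0.026 [345.05960634 240.78807309]
wrist -0.026 [288.74672188 240.91256573]
scene 0.026 [329.46966161 251.96579366]
scene -0.026 [355.32997548 247.58139345]
```

View pics/wrist2.png

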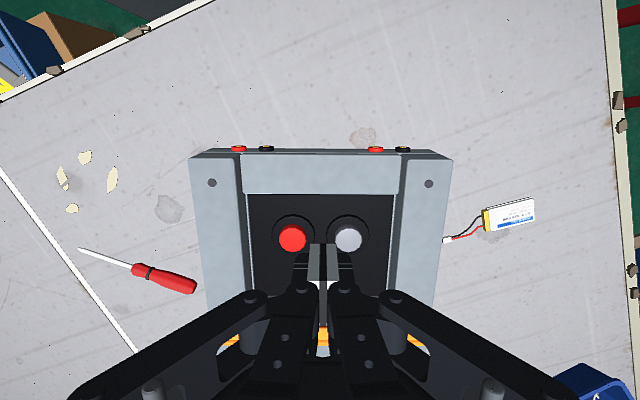

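View pics/scene2.png

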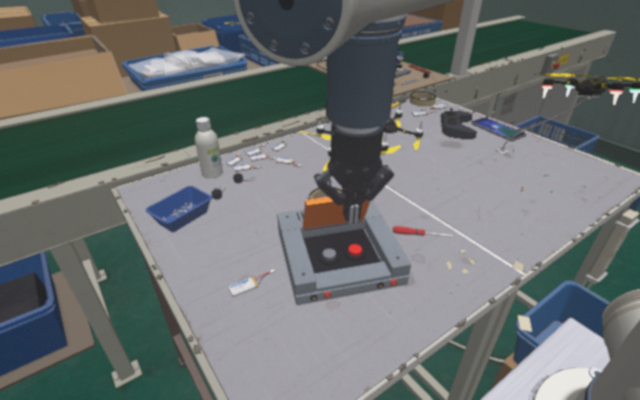

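Both views show the cover upright and open. The red button is at wrist (291,239), which puts it on the console's −y side, and grey is at (348,239). I'll move over red with a 12° tilt so the gripper body stays clear of the cover.

Emit:
{"method": "carry_out", "body": {
  "linear": [
    [0.03,-0.08,0],
    [0.1,-0.2,-0.1],
    [0.2,-0.32,-0.3],
    [0.3,-0.42,-0.5],
    [0.3,-0.42,-0.69]
  ],
  "rotation": [
    [-0.018,-0.046,0],
    [-0.037,-0.093,0],
    [-0.037,-0.093,0],
    [-0.037,-0.093,0],
    [-0.037,-0.093,0]
  ],
  "claw": [0,0,0,0,0]
}}

```text
t: 5.7
tcp_pos: [0.4638, 0.063, 0.0961]
orientation: [0.823, 0.558, 0.057, 0.086]
force: [0.7, 0.4, 0.5]
opening: 0.0001
```

Run:
```python
from h import *
rep()
f=grab_frame("wrist");cv2.imwrite("pics/w3.png",f["frame"])
for y in(26e-3,-26e-3): print(y,proj(f,C(-16e-3,y,.045)))
```

```text
t 5.7 q [ 0.6   0.1  -0.61  0.25 -0.76 -2.72] tcp [0.4638 0.063  0.0961] tip console [-0.0142 -0.0274  0.0795] F [0.66 0.38 0.52] open 0.0001
toolx/y/z in console [[-0.0, 0.978, 0.206], [1.0, 0.001, -0.002], [-0.002, 0.206, -0.978]]
0.026 [405.54639058 218.89942927]
-0.026 [322.95115886 218.85101555]
```

View pics/w3.png

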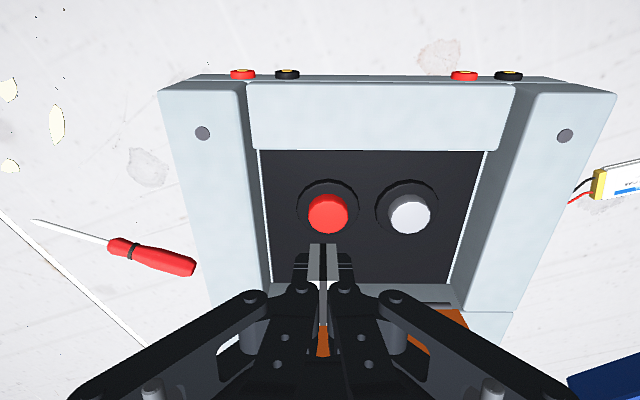

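The wrist view shows red at (327,214), directly ahead of the fingertips at (323,245), with grey off to the right at (410,214). I'll shift 3 mm and go down.

Emit:
{"method": "carry_out", "body": {
  "linear": [
    [0.0,0.03,-0.08],
    [0.0,0.035,-0.16],
    [0,0.035,-0.24],
    [0,0.035,-0.28],
    [0,0.035,-0.28]
  ],
  "rotation": [
    [0,0,0],
    [0,0,0],
    [0,0,0],
    [0,0,0],
    [0,0,0]
  ],
  "claw": [0,0,0,0,0]
}}

```text
t: 6.25
tcp_pos: [0.4637, 0.0675, 0.0699]
orientation: [0.823, 0.559, 0.058, 0.087]
force: [-0.7, 0.9, -0.1]
opening: 0.0
```

Emit:
{"method": "carry_out", "body": {
  "linear": [
    [0,0,-0.03],
    [0,0,-0.06],
    [0,0,-0.08],
    [0,0,-0.08]
  ],
  "rotation": [
    [0,0,0],
    [0,0,0],
    [0,0,0],
    [0,0,0]
  ],
  "claw": [0,0,0,0]
}}

```text
t: 6.65
tcp_pos: [0.4642, 0.0677, 0.0623]
orientation: [0.823, 0.559, 0.059, 0.087]
force: [0.1, 1.1, 2.6]
opening: -0.0003
```

Run:
```python
from h import *
rep()
f=grab_frame("wrist");cv2.imwrite("pics/w4.png",f["frame"])
```

```text
t 6.65 q [ 0.6   0.15 -0.68  0.29 -0.65 -2.77] tcp [0.4642 0.0677 0.0623] tip console [-0.0155 -0.0228  0.0457] F [0.08 1.06 2.56] open -0.0003
toolx/y/z in console [[-0.001, 0.978, 0.208], [1.0, 0.001, 0.0], [0.0, 0.208, -0.978]]
```

View pics/w4.png

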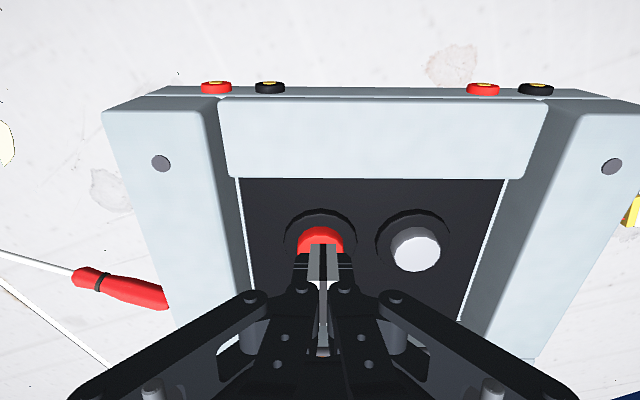

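The fingertips are on the red cap at (321,242), and grey at (417,252) is clear. I'll keep pressing.

Emit:
{"method": "carry_out", "body": {
  "linear": [
    [0,0,-0.01],
    [0,0,-0.02],
    [0,0,-0.03],
    [0,0,-0.03]
  ],
  "rotation": [
    [0,0,0],
    [0,0,0],
    [0,0,0],
    [0,0,0]
  ],
  "claw": [0,0,0,0]
}}

```text
t: 7.1
tcp_pos: [0.4642, 0.0677, 0.0594]
orientation: [0.823, 0.559, 0.059, 0.087]
force: [-1.2, -0.3, 3.0]
opening: -0.0003
```

Emit:
{"method": "carry_out", "body": {
  "linear": [
    [0,0,-0.01],
    [0,0,-0.02],
    [0,0,-0.03],
    [0,0,-0.03]
  ],
  "rotation": [
    [0,0,0],
    [0,0,0],
    [0,0,0],
    [0,0,0]
  ],
  "claw": [0,0,0,0]
}}

```text
t: 7.5
tcp_pos: [0.4644, 0.0677, 0.0576]
orientation: [0.823, 0.559, 0.059, 0.087]
force: [-9.7, 1.3, 18.1]
opening: 0.0004
```

Emit:
{"method": "carry_out", "body": {
  "linear": [
    [0,0,0.1],
    [-0.02,0.01,0.3],
    [-0.04,0.02,0.6],
    [-0.04,0.02,0.9],
    [-0.04,0.02,1.0]
  ],
  "rotation": [
    [0,0,0],
    [0,0,0],
    [0,0,0],
    [0,0,0],
    [0,0,0]
  ],
  "claw": [0,0,0,0,0]
}}

```text
t: 8.0
tcp_pos: [0.4612, 0.0703, 0.159]
orientation: [0.823, 0.559, 0.061, 0.087]
force: [-0.3, 0.7, -0.6]
opening: -0.0001
```

Emit:
{"method": "carry_out", "body": {
  "linear": [
    [0,0,0.3],
    [0,0,0.6],
    [0,0,0.85],
    [0,0,0.9],
    [0,0,0.9]
  ],
  "rotation": [
    [0,0,0],
    [0,0,0],
    [0.018,0.046,0],
    [0.037,0.093,0],
    [0.037,0.093,0]
  ],
  "claw": [0,0,0,0,0]
}}

```text
t: 8.5
tcp_pos: [0.4619, 0.0697, 0.2463]
orientation: [0.828, 0.561, -0.0, -0.001]
force: [0.3, -0.1, -1.2]
opening: 0.0001
```

Run:
```python
from h import *
rep()
for n in("wrist","scene","top"):
    f=grab_frame(n);cv2.imwrite(f"pics/{n}5.png",f["frame"])
```

```text
t 8.5 q [ 0.48  0.09 -0.1  -0.   -1.38 -2.44] tcp [0.4619 0.0697 0.2463] tip console [-0.0219 -0.0219  0.2293] F [ 0.31 -0.14 -1.25] open 0.0001
toolx/y/z in console [[0.002, 1.0, -0.002], [1.0, -0.002, 0.001], [0.001, -0.002, -1.0]]
```

View pics/scene5.png

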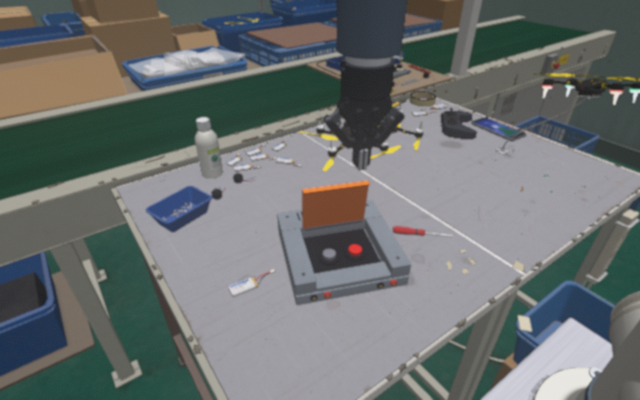

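View pics/wrist5.png

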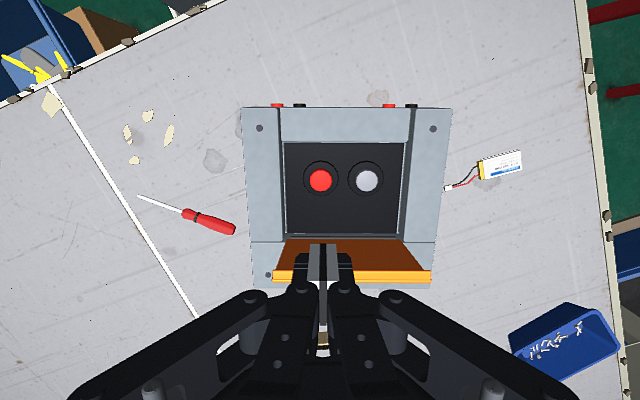

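The scene view shows the cover standing open from (303,225) to (367,185) and both buttons out. The wrist view agrees. I'll move behind the cover.

Emit:
{"method": "carry_out", "body": {
  "linear": [
    [0.2,-0.03,0],
    [0.45,-0.08,0],
    [0.75,-0.13,0],
    [1.0,-0.17,0],
    [1.0,-0.17,0]
  ],
  "rotation": [
    [0,0,0],
    [0,0,0],
    [0,0,0],
    [0,0,0],
    [0,0,0]
  ],
  "claw": [0,0,0,0,0]
}}

```text
t: 9.15
tcp_pos: [0.5608, 0.0524, 0.2441]
orientation: [0.827, 0.561, -0.002, 0.0]
force: [-0.2, 0.3, -0.8]
opening: 0.0
```

Emit:
{"method": "carry_out", "body": {
  "linear": [
    [0.03,0,-0.2],
    [0.03,0,-0.45],
    [0.03,0,-0.7],
    [0.03,0,-0.8],
    [0.03,0,-0.8]
  ],
  "rotation": [
    [0,0,0],
    [0,0,0],
    [0,0,0],
    [0,0,0],
    [0,0,0]
  ],
  "claw": [0,0,0,0,0]
}}

```text
t: 9.65
tcp_pos: [0.5613, 0.0526, 0.1649]
orientation: [0.827, 0.562, -0.002, -0.0]
force: [-0.4, -0.5, -0.4]
opening: -0.0
```

Run:
```python
from h import *
rep()
for n in("wrist","scene"):
    f=grab_frame(n);cv2.imwrite(f"pics/{n}6.png",f["frame"])
# path: corner (front-bottom, half 11) at r=91 on outer surface (+2mm offset), theta list
s=state();d=s['tcp_pos']-O;cur=np.array([d@ax,d@ay,d[2]])
for th in (1.45,1.25,1.05,.85,.65,.45,.3,.15,.05,0,-.05,-.1):
    n=np.array([np.sin(th),np.cos(th)])
    r=91; c=np.array([50-r*np.cos(th),58+r*np.sin(th)])+2*n
    t=np.array([c[0]+11,0,c[1]+17])/1000
    dd=t-cur; w=dd[0]*ax+dd[1]*ay; print(th,np.round(t*1000,1),"dworld/100mm",np.round([w[0]*10,w[1]*10,dd[2]*10],3))
```

```text
t 9.65 q [ 0.37  0.32 -0.01  0.   -1.24 -2.32] tcp [0.5613 0.0526 0.1649] tip console [ 0.0767 -0.001   0.1479] F [-0.41 -0.49 -0.43] open -0.0
toolx/y/z in console [[-0.002, 1.0, -0.002], [1.0, 0.002, -0.002], [-0.002, -0.002, -1.0]]
1.45 [ 52.    0.  165.6] dworld/100mm [-0.245  0.099 -0.019]
1.25 [ 34.2   0.  162. ] dworld/100mm [-0.41   0.165 -0.055]
1.05 [ 17.5   0.  154.9] dworld/100mm [-0.566  0.227 -0.125]
0.85 [  2.4   0.  144.7] dworld/100mm [-0.705  0.282 -0.228]
0.65 [-10.2   0.  131.7] dworld/100mm [-0.823  0.329 -0.358]
0.45 [-20.1   0.  116.4] dworld/100mm [-0.915  0.366 -0.511]
0.3 [-25.3   0.  103.8] dworld/100mm [-0.964  0.385 -0.637]
0.15 [-28.7   0.   90.6] dworld/100mm [-0.995  0.397 -0.769]
0.05 [-29.8   0.   81.5] dworld/100mm [-1.005  0.401 -0.859]
0 [-30.   0.  77.] dworld/100mm [-1.007  0.402 -0.905]
-0.05 [-30.    0.   72.4] dworld/100mm [-1.007  0.402 -0.95 ]
-0.1 [-29.7   0.   67.9] dworld/100mm [-1.004  0.401 -0.996]
```

View pics/wrist6.png

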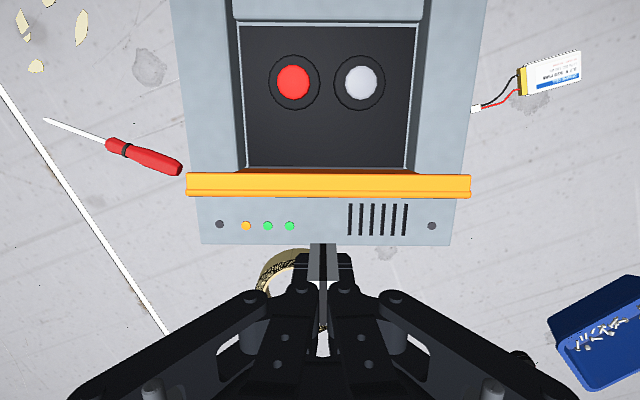

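View pics/scene6.png

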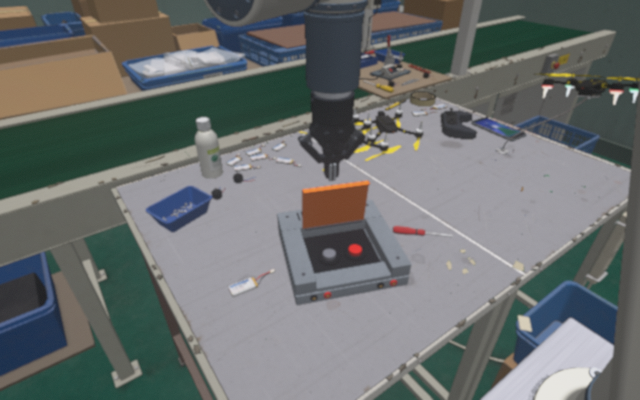

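The fingertips at wrist (321,250) are behind the open cover, whose top edge is at row 185. I'll lower slightly and start the closing arc.

Emit:
{"method": "carry_out", "body": {
  "linear": [
    [-0.05,0.03,-0.08],
    [-0.12,0.05,-0.12],
    [-0.2,0.08,-0.12],
    [-0.28,0.12,-0.12],
    [-0.35,0.15,-0.12]
  ],
  "rotation": [
    [0,0,0],
    [0,0,0],
    [0,0,0],
    [0,0,0],
    [0,0,0]
  ],
  "claw": [0,0,0,0,0]
}}

```text
t: 10.25
tcp_pos: [0.5279, 0.0678, 0.1549]
orientation: [0.827, 0.562, 0.001, 0.001]
force: [3.4, -1.3, -0.5]
opening: 0.0002
```

Emit:
{"method": "carry_out", "body": {
  "linear": [
    [-0.07,0.03,-0.01],
    [-0.14,0.055,-0.03],
    [-0.21,0.08,-0.05],
    [-0.28,0.11,-0.08],
    [-0.35,0.14,-0.11]
  ],
  "rotation": [
    [0,0,0],
    [0,0,0],
    [0,0,0],
    [0,0,0],
    [0,0,0]
  ],
  "claw": [0,0,0,0,0]
}}

```text
t: 10.75
tcp_pos: [0.4927, 0.0818, 0.1432]
orientation: [0.827, 0.562, 0.0, 0.0]
force: [3.4, -0.5, 0.1]
opening: -0.0002
```

Run:
```python
from h import *
rep()
for n in("wrist","scene"):
    f=grab_frame(n);cv2.imwrite(f"pics/{n}7.png",f["frame"])
```

```text
t 10.75 q [ 0.48  0.22 -0.22  0.   -1.14 -2.43] tcp [0.4927 0.0818 0.1432] tip console [0.0022 0.0007 0.1262] F [ 3.43 -0.5   0.08] open -0.0002
toolx/y/z in console [[-0.001, 1.0, 0.001], [1.0, 0.001, 0.0], [0.0, 0.001, -1.0]]
```

View pics/wrist7.png

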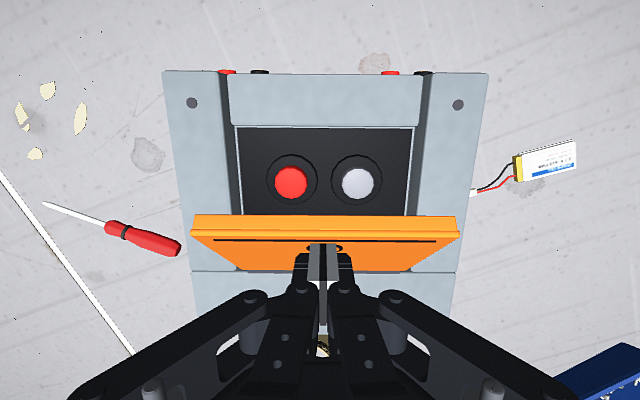

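View pics/scene7.png

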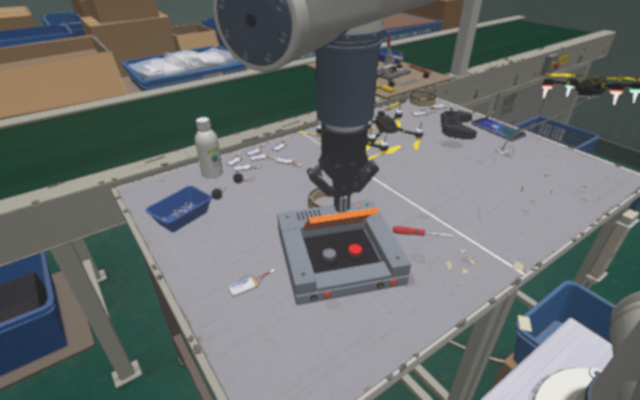

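The cover is following the fingers, which contact it near the ring at wrist (323,248). I'll continue the arc down.

Emit:
{"method": "carry_out", "body": {
  "linear": [
    [-0.06,0.025,-0.06],
    [-0.115,0.046,-0.115],
    [-0.165,0.066,-0.19],
    [-0.207,0.083,-0.268],
    [-0.235,0.094,-0.33]
  ],
  "rotation": [
    [0,0,0],
    [0,0,0],
    [0,0,0],
    [0,0,0],
    [0,0,0]
  ],
  "claw": [0,0,0,0,0]
}}

```text
t: 11.35
tcp_pos: [0.469, 0.0915, 0.1095]
orientation: [0.827, 0.562, 0.0, -0.0]
force: [1.7, 1.4, 3.0]
opening: 0.0001
```

Emit:
{"method": "carry_out", "body": {
  "linear": [
    [-0.02,0.008,-0.065],
    [-0.035,0.014,-0.13],
    [-0.052,0.02,-0.2],
    [-0.058,0.023,-0.25],
    [-0.062,0.025,-0.29]
  ],
  "rotation": [
    [0,0,0],
    [0,0,0],
    [0,0,0],
    [0,0,0],
    [0,0,0]
  ],
  "claw": [0,0,0,0,0]
}}

```text
t: 11.85
tcp_pos: [0.463, 0.0936, 0.0807]
orientation: [0.827, 0.562, -0.0, -0.0]
force: [0.1, 2.5, 3.7]
opening: -0.0
```

Run:
```python
from h import *
rep()
for n in("wrist",):
    f=grab_frame(n);cv2.imwrite(f"pics/{n}8.png",f["frame"])
```

```text
t 11.85 q [ 0.53  0.23 -0.38 -0.   -0.96 -2.48] tcp [0.463  0.0936 0.0807] tip console [-0.0298  0.0007  0.0637] F [0.05 2.55 3.68] open -0.0
toolx/y/z in console [[-0.001, 1.0, -0.001], [1.0, 0.001, -0.0], [-0.0, -0.001, -1.0]]
```

View pics/wrist8.png

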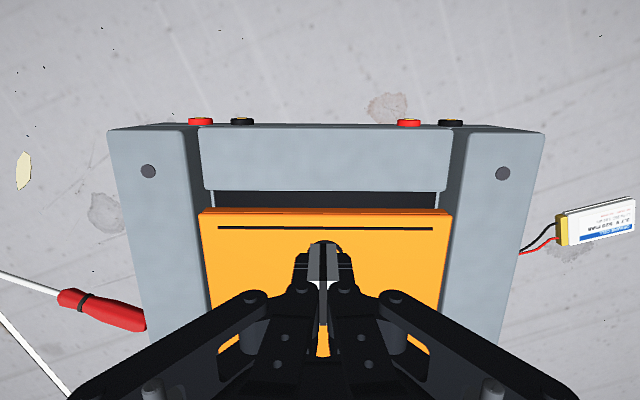

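The cover is nearly flush and the fingertips are on the ring at (322,246). I'll press to the stop.

Emit:
{"method": "carry_out", "body": {
  "linear": [
    [0,0,-0.03],
    [0,0,-0.06],
    [0,0,-0.09],
    [0,0,-0.11],
    [0,0,-0.11]
  ],
  "rotation": [
    [0,0,0],
    [0,0,0],
    [0,0,0],
    [0,0,0],
    [0,0,0]
  ],
  "claw": [0,0,0,0,0]
}}

```text
t: 12.4
tcp_pos: [0.4631, 0.0934, 0.0701]
orientation: [0.827, 0.562, -0.0, -0.0]
force: [-1.9, 2.2, 4.8]
opening: -0.0001
```

Emit:
{"method": "carry_out", "body": {
  "linear": [
    [0,0,-0.01],
    [0,0,-0.02],
    [0,0,-0.02]
  ],
  "rotation": [
    [0,0,0],
    [0,0,0],
    [0,0,0]
  ],
  "claw": [0,0,0]
}}

```text
t: 12.7
tcp_pos: [0.4633, 0.0934, 0.0695]
orientation: [0.827, 0.562, 0.0, 0.0]
force: [-7.1, 2.3, 15.7]
opening: -0.0001
```

The force jumped to 15.7 N at the same height as the first press, so the cover is at its stop. I'll let go straight up.

Emit:
{"method": "carry_out", "body": {
  "linear": [
    [0,0,0.05],
    [0,0,0.15],
    [0,0,0.4],
    [0,0,0.7],
    [0,0,1.0]
  ],
  "rotation": [
    [0,0,0],
    [0,0,0],
    [0,0,0],
    [0,0,0],
    [0,0,0]
  ],
  "claw": [0,0,0,0,0]
}}

```text
t: 13.2
tcp_pos: [0.4628, 0.0928, 0.1691]
orientation: [0.827, 0.562, -0.001, 0.0]
force: [1.0, 0.6, 0.3]
opening: -0.0001
```

Emit:
{"method": "carry_out", "body": {
  "linear": [
    [0,0,0.2],
    [0,0,0.4],
    [0,0,0.6],
    [0,0,0.6],
    [0,0,0.6]
  ],
  "rotation": [
    [0,0,0],
    [0,0,0],
    [0,0,0],
    [0,0,0],
    [0,0,0]
  ],
  "claw": [0,0,0,0,0]
}}

```text
t: 13.7
tcp_pos: [0.4631, 0.0933, 0.2282]
orientation: [0.827, 0.562, -0.0, -0.0]
force: [0.1, 0.0, -0.1]
opening: -0.0
```

Run:
```python
from h import *
rep()
for n in("wrist","scene","top"):
    f=grab_frame(n);cv2.imwrite(f"pics/{n}9.png",f["frame"])
    a=cv2.imread(f"pics/{n}0.png")
    if n=="scene":
        d=cv2.absdiff(a,f["frame"]).max(2)
        for nm,(u,v) in dict(battery=(245,286),screw=(420,231),tape=(320,196),cover=(342,250)).items(): print(nm,d[v-14:v+14,u-25:u+25].mean())
```

```text
t 13.7 q [ 0.53  0.11 -0.12 -0.   -1.34 -2.48] tcp [0.4631 0.0933 0.2282] tip console [-0.0296  0.0005  0.2112] F [ 0.13  0.05 -0.13] open -0.0
toolx/y/z in console [[-0.0, 1.0, -0.0], [1.0, 0.0, -0.0], [-0.0, -0.0, -1.0]]
battery 6.574285714285714
screw 6.3064285714285715
tape 5.202142857142857
cover 5.588571428571429
```

View pics/wrist9.png

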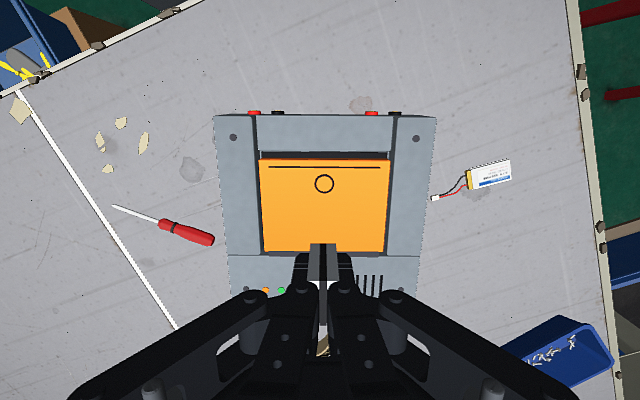

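View pics/scene9.png

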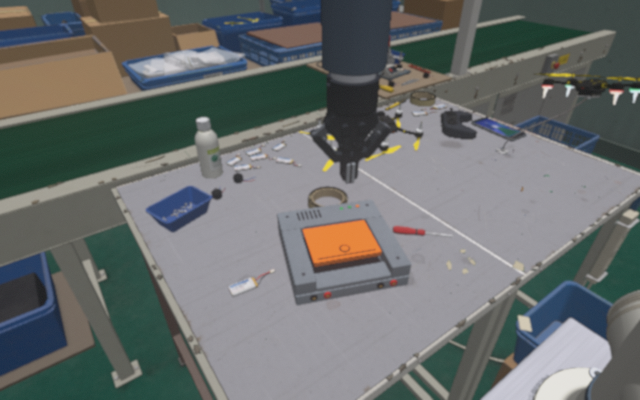

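Both views show the cover shut and flush, with the ring at wrist (324,183) and scene (344,248) as at the start. The loose items look unmoved and the arm is clear, so I'll hand in.

```bash
python3 -c "
from station import *
print(close_job())"
```

```text
the job is handed in; nothing more can be done
None
```

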